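Start the hat press from its guarded key

TASK

Start the hat press from its console: with the fingertips, push the sliding cover fully open (to the left as seen from the robot), press the round key that lies under it gently all the way down and let it come up again, then push the cover back until it is fully closed. Do not press any other key, and leave the things standing on and around the console as they are; nothing needs to be gripped or lifted. Finish with the arm clear of everything.

Things in the scene. Friction and masses are not known exactly. Their poses are not given: they have to be found in the camera images.
- console: the hat press's control console: a grey box, 200 mm deep (x) by 355 mm wide (y) and 60 mm high, fixed to the bench. Origin: on its underside, level with the bench, below the middle of the closed cover; x points away from the robot, y to the left, z up. It spans x -100 to 100 mm and y -165 to 190 mm. Two steel rails, 12 mm wide and 15 mm high, run along y at x = -68 and 68 mm, from y -50 to 135 mm, and carry the cover
- cover_top (a point): centre of the top of the aluminium sliding cover, a flat plate 136 mm (x) by 88 mm (y) by 14 mm thick; its underside is 15.5 mm and its top 29.5 mm above the console's top. Its axes are the console's. It cannot be lifted off; it is pushed by its left or right edge
- cover (a joint): how far the cover has slid to the left (the console's +y), in m: 0 closed over its two keys, 0.085 fully open against its stop. It stays where it is left and takes about 2.5 N to push
- round_key_top (a point): the round black key under the cover, 32 mm across. The round and the square key lie one nearer to the robot, one farther away, 62 mm apart, either way about. This point is the centre of the key's top, 11 mm above the console's top when the key is up; z is up.
- round_key (a joint): the round key under the cover. Value in m: 0 up, 0.007 fully down; a spring pushes it up with 2 N at the top and 4.5 N at the bottom.
- square_key_top (a point): the square black key under the cover, 28 mm a side. This point is the centre of the key's top, 11 mm above the console's top when the key is up; z is up.
- square_key (a joint): the square key under the cover. Value in m: 0 up, 0.007 fully down; a spring pushes it up with 2 N at the top and 4.5 N at the bottom.
- bar_key_top (a point): one of two uncovered keys 120 mm to the right of the covered ones: oblong, 44 mm by 18 mm. This point is the centre of the key's top, 11 mm above the console's top when the key is up; z is up.
- bar_key (a joint): the oblong uncovered key. Value in m: 0 up, 0.007 fully down; a spring pushes it up with 2 N at the top and 4.5 N at the bottom.
- dot_key_top (a point): the other uncovered key: small and round, 20 mm across. This point is the centre of the key's top, 11 mm above the console's top when the key is up; z is up.
- dot_key (a joint): the small round uncovered key. Value in m: 0 up, 0.007 fully down; a spring pushes it up with 2 N at the top and 4.5 N at the bottom.
- spool: a wooden thread spool, 30 mm wide and 36 mm tall, standing loose on the console's far right part. Origin: on its underside, at the middle
- tin: a small round steel tin, 34 mm wide and 30 mm tall, standing loose on the console's near left corner. Origin: on its underside, at the middle
- mug: a blue mug, 80 mm wide and 95 mm tall, on the bench just left of the console. Origin: on its underside, at the middle
- shears: a pair of shears, 190 mm long, 90 mm wide and 12 mm high, lying on the bench just right of the console. Origin: on its underside
- hat_block: a domed wooden hat block, 170 mm wide and 132 mm tall, on the left of the bench. Origin: on its underside, at the middle
- spray_can: a spray can, 54 mm wide and 170 mm tall, on the right of the bench. Origin: on its underside, at the middle
- spool2: a second thread spool, 30 mm wide and 36 mm tall, on the bench beyond the console. Origin: on its underside, at the middle
- brush: a flat brush, about 200 mm long, lying across (along y) on the bench beyond the console. Origin: on its underside

How it is judged:
By the outcome, as a careful person would: the job done as asked, in the order asked, and still so for the second after the job is handed in, with the robot touching nothing.
It also fails if it takes over 51 s, if anything falls off the work surface, if the arm or the gripper's body presses on something with over 40 N, if the wrist force passes 120 N, or if a joint passes its speed limit or range.

ROBOT

A 6-joint arm with a two-finger parallel gripper is mounted at the origin on the work surface. World frame = base frame: x ahead of the robot, y to its left, z up, the work surface at z = 0. Lengths are in mm, angles in rad, forces in N, time in s.
With the tool pointing down it reaches from about 300 to 775 mm from the base axis. Payload 14.6 kg.
Tool frame: the origin (TCP) lies between the finger pads; the fingertips stand 19 mm ahead of it and the grasp point (between the pads) is the TCP; z points along the fingers, y is the line along which they close (so a half turn about z gives the same grasp; the last joint's range is limited). The gripper opens to 94 mm and grips with 3 to 60 N. Pads are 16 mm wide; open, the fingers measure 119 mm over their backs; the gripper's body (75 mm by 177 mm) begins 78 mm behind the grasp point.
Start: joints at [-1.351, 0.3, 1.521, -0, 1.321, -0.067], TCP at [155.579, -527.526, 188.546] pointing down, gripper open.
Joint ranges: [-3.03, 3.03], [-0.79, 2.21], [0.23, 2.52], [-1.04, 4.18], [0, 3.07], [-2.55, 2.55]. Speed limits (rad/s): [2.22, 2.22, 2.57, 3.14, 3.14, 3.14].

INTERFACE

Orientations are given as [roll, pitch, yaw] about the fixed x, y, z axes, in that order (R = Rz(yaw) Ry(pitch) Rx(roll)).
In Python, from cell import monitor, imaging, job, find_in, trace gives the robot as it stands. The module is installed in compiled form; this text tells all that it offers.
- The arm moves only by the tool arm_command, never from a script. Its argument "steps" is a list of rows, each a list of 5 numbers: the opening, from 0 (shut) to 1 (fully open), then the shift along the tool's x, y, z in mm, then the turn about the tool's z in degrees. In form: [[gripper, dx, dy, dz, turn], ...]. A call has 1 to 20 rows; each row is the pose to reach, as a shift and turn from the pose commanded when the call began, along the tool's axes at that moment; what a row does not reach only later rows make up. A row lasts 1/8 s, in which the tool goes at most 62.5 mm and 10.7 degrees, less where a joint would pass 70% of its speed; a pose out of reach is approached as far as the arm can. A call with a gripper value outside its range is refused whole. The fingers move at their own pace and stop on an object; "force" is the grip in N (left out, the last holds). Time passes only in rows, so rows that repeat a pose let the fingers close. It gives the time, the measured TCP pose, the force, the opening and the grip force at its end, in the units of the state.
- monitor.read_state(): the state, without advancing time (a new reading comes with each control period).
- imaging.camera(name): name is "scene" or "top"; returns a dict with "img" (420x560x3 uint8, red, green, blue), "mtx" (3x3 intrinsics, pixels), "view" (4x4, takes a point from world to camera coordinates). Camera axes: x right, y down, z forward; pixel columns grow to the right and rows downward; lengths in mm; the calibration is good to about 2 mm. A picture is of the moment at which its call begins. There is no depth.
- job.sign_off(): hands the job in; it is judged then, once.
Trained networks look in a picture, given as the dict that the camera call returned (one of the last four; its "shot" number tells which), for a name from the list of things; names that differ only in an ending like _2 or _b are one class to them, and where a whole thing is asked for, a point or a joint stands for the part that bears it (a point fixed in the world has none). Each returns a list of dicts, best first, with "p" (0 to 1); they miss things now and then, are a little off and sometimes report something else, mostly with a low value. They report only what shows in the picture. A call takes as long as a camera call.
- find_in(picture, target): "rect" ([centre column, centre row, width, height] in pixels, round what is visible of it).
- trace(picture, target): "region" (420x560 bool, what is visible of it) and "rect" ([centre column, centre row, width, height] in pixels, round what is visible of it).
The state is a dict: "clock": time; "joints": joint angles; "qd": joint speeds; "effort": joint torques, N m; "eef_pos": TCP position; "eef_rot": TCP orientation; "wrist_force": force on the tool from outside, world axes, zero at the start; "moment": the same for the moment, N m; "finger_gap": finger opening in mm; "finger_force": force on a finger pad.
Only numpy, scipy, OpenCV 4.12 (cv2) and the standard library are available. Lean on these libraries where they do the work, as an engineer would, in place of code of your own. Each camera call takes 0.05 s, during which the arm holds its last target. There are 200 camera calls.

## Working session

There is one attempt and no reset: what is moved stays moved. The work goes in short steps, Python scripts to look and compute and a tool call to move; the robot and the scene stay as the last step left them, time stands still between calls to the robot, and variables do not carry over. Pictures are saved under pics/ and viewed, at most 13 in all, crops included, and the job is handed in when it is done.

Besides the shell and the picture viewer there is one more tool, called after "Request:" in YAML: its name, and indented under it one key for each argument. arm_command: Moves the arm, as the interface text tells. Its arguments: {"type":"object","properties":{"steps":{"type":"array","items":{"type":"array","items":{"type":"number"}}},"force":{"type":"number"}},"required":["steps"]}

```bash
mkdir -p pics; cat > h.py <<'E'
import numpy as np, cv2
from cell import monitor, imaging, job, find_in, trace
def snap(n,f=None):
    p=imaging.camera(n)
    if f: cv2.imwrite('pics/'+f,p['img'][:,:,::-1])
    return p
def px2w(p,uv,z):
    V=np.array(p['view']);K=np.array(p['mtx']);R=V[:3,:3];t=V[:3,3]
    c=-R.T@t; d=R.T@np.linalg.solve(K,[uv[0],uv[1],1]); return c+d*(z-c[2])/d[2]
def w2px(p,X):
    V=np.array(p['view']);q=np.array(p['mtx'])@(V[:3,:3]@np.array(X)+V[:3,3]);return q[:2]/q[2]
E
python3 - <<'E'
from h import *
s=monitor.read_state();print(s)
H={'cover_top':89.5,'bar_key_top':71,'dot_key_top':71,'spool':78,'tin':75,'mug':50,'console':60,'shears':6}
for n in('top','scene'):
    p=snap(n,n+'1.png');print(n,np.linalg.inv(p['view'])[:3,3])
    for k,z in H.items():
        for r in find_in(p,k)[:2]: print(k,round(r['p'],2),np.round(r['rect']),px2w(p,r['rect'][:2],z).round())
E
```

```text
{'clock': 0.0, 'joints': array([-1.35060027e+00,  3.00474423e-01,  1.52157854e+00,  3.39807939e-06,
        1.32070780e+00, -6.65996523e-02]), 'qd': array([-1.08673353e-03, -7.64209647e-05,  1.24384290e-03,  1.55784292e-03,
        2.53685688e-04,  4.91991804e-05]), 'effort': array([-2.08350255e-03, -5.31807554e+01, -3.52738094e+01,  7.07661593e-02,
        2.44112348e-02, -1.01505952e-04]), 'eef_pos': array([ 155.52028138, -527.25822599,  187.9855989 ]), 'eef_rot': array([-3.14042736e+00, -8.10219064e-05,  2.86794818e-01]), 'wrist_force': array([-0.04820966, -0.0532164 , -0.73021122]), 'moment': array([ 0.02050769,  0.04141006, -0.02219752]), 'finger_force': 0.0, 'finger_gap': 93.62911170149908}
top [ 413.1211462    22.78872365 1604.27950525]
cover_top 0.93 [272. 219.  30.  43.] [553.  34.  90.]
bar_key_top 0.39 [305. 230.  12.  16.] [520. -79.  71.]
spool 0.54 [338. 166.  11.  10.] [ 743. -186.   78.]
tin 0.57 [294. 194.  12.   9.] [641. -39.  75.]
tin 0.52 [222. 242.   6.  10.] [473. 200.  75.]
mug 0.93 [197. 221.  31.  30.] [544. 295.  50.]
mug 0.44 [346. 218.  29.  50.] [ 567. -222.   50.]
console 0.77 [270. 225. 104.  61.] [536.  40.  60.]
shears 0.56 [347. 220.  25.  49.] [ 565. -233.    6.]
scene [1155.56184289 -347.3187089  1162.83505378]
cover_top 0.83 [281. 205.  53.  55.] [565.  35.  90.]
bar_key_top 0.45 [234. 220.   8.  16.] [531. -88.  71.]
dot_key_top 0.48 [247. 241.   8.  10.] [602. -88.  71.]
spool 0.73 [271. 244.  13.  20.] [645. -44.  78.]
spool 0.61 [246. 323.  14.  14.] [ 791. -197.   78.]
tin 0.63 [312. 159.   6.  12.] [469. 196.  75.]
tin 0.51 [271. 242.  15.  15.] [640. -39.  75.]
mug 0.61 [354. 172.  36.  46.] [553. 285.  50.]
console 0.84 [282. 220. 151. 116.] [589.  25.  60.]
console 0.7 [274. 244.  13.  21.] [640. -32.  60.]
shears 0.76 [195. 265.  52.  58.] [ 564. -224.    6.]
```

View pics/top1.png

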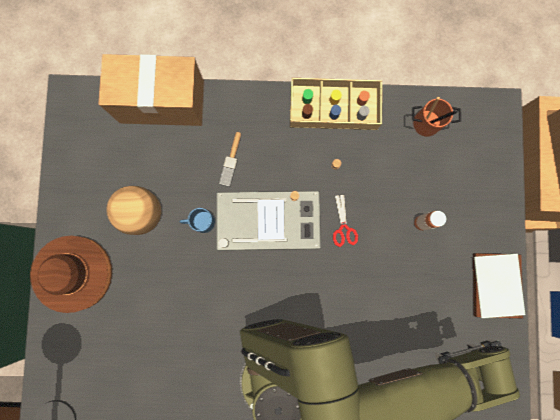

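View pics/scene1.png

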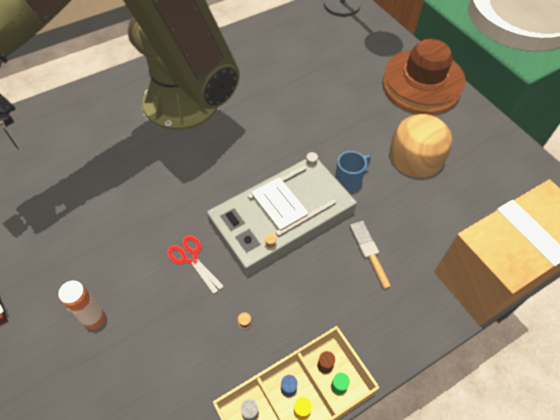

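The console is around (545, 35), with the cover at pixel (272, 219) in the top view. The spool is at (294, 196), near the right end of the cover's far rail, and the tin is at (223, 243). Next I'll fit the console pose.

```bash
cat >> h.py <<'E'
def T(pose,X):
    x,y,a=pose;c,s=np.cos(a),np.sin(a);X=np.asarray(X,float)
    return np.stack([x+c*X[:,0]-s*X[:,1],y+s*X[:,0]+c*X[:,1],X[:,2]],1)
def box(x0,x1,y0,y1,z): return [[x0,y0,z],[x1,y0,z],[x1,y1,z],[x0,y1,z]]
E
python3 - <<'E'
from h import *
from scipy.optimize import minimize
def hull(P): return cv2.convexHull(P.astype(np.float32))
CON=box(-100,100,-165,190,0)+box(-100,100,-165,190,60); 
def cov(q): return box(-68,68,-44+q,44+q,75.5)+box(-68,68,-44+q,44+q,89.5)
P={n:snap(n) for n in('top','scene')}
M={}
for n,p in P.items():
    for k in('console','cover_top'):
        r=trace(p,k)[0]; M[n,k]=r['region'].astype(np.uint8); print(n,k,r['p'],r['rect'])
S=4
def iou(m,p,X):
    h=hull(np.array([w2px(p,x) for x in X])); im=np.zeros((420*S,560*S),np.uint8)
    cv2.fillConvexPoly(im,np.round((h+.5)*S*16-8).astype(np.int32),1,shift=4)
    big=np.kron(m,np.ones((S,S),np.uint8)); return (im&big).sum()/(im|big).sum()
def cost(v,ns=('top','scene')):
    return -sum(iou(M[n,k],P[n],T(v[:3],X)) for n in ns for k,X in(('console',CON),('cover_top',cov(0))))
b={}
for ns in(('top','scene'),('top',),('scene',)):
    r=minimize(cost,[548,30,0.0],args=(ns,),method='Nelder-Mead',options=dict(initial_simplex=[[548,30,0],[560,30,0],[548,42,0],[548,30,.08]],xatol=.05,maxiter=120))
    print(ns,r.x,r.fun); b[ns]=r.x
v=b[('top','scene')]
out=[]
for n,(c0,r0) in(('top',(205,180)),('scene',(200,140))):
    im=cv2.resize(P[n]['img'][r0:r0+140,c0:c0+170][:,:,::-1],None,fx=4.6,fy=4.2,interpolation=cv2.INTER_CUBIC)
    for X in(box(-100,100,-165,190,60),box(-68,68,-44,44,89.5)):
        q=np.array([w2px(P[n],x) for x in T(v,X)]); q=((q+.5-[c0,r0])*[4.6,4.2]).astype(int); cv2.polylines(im,[q],True,(0,0,255),1)
    cv2.imwrite(f'pics/z_{n}.png',im)
for n,p in P.items():
    for k,z in(('spool',60+18),('tin',75),('mug',47),('bar_key_top',71),('dot_key_top',71)):
        for r in find_in(p,k)[:2]:
            w=px2w(p,r['rect'][:2],z)-[v[0],v[1],0]; c,s=np.cos(v[2]),np.sin(v[2]); print(n,k,round(r['p'],2),'console frame',(c*w[0]+s*w[1]).round(),(-s*w[0]+c*w[1]).round())
E
```

```text
top console 0.6 [268.4, 222.4, 103.7, 60.1]
top cover_top 0.74 [271.6, 218.2, 31.1, 38.1]
scene console 0.9 [282.0, 219.9, 150.2, 113.6]
scene cover_top 0.67 [280.6, 205.9, 55.9, 53.9]
('top', 'scene') [5.53225847e+02 3.71314731e+01 4.96183472e-02] -3.769959573944757
('top',) [5.52393690e+02 3.78369762e+01 4.44250803e-02] -1.8914387382846396
('scene',) [5.54318421e+02 3.73552376e+01 4.96231990e-02] -1.888802842682579
top spool 0.73 console frame 40.0 463.0
top spool 0.64 console frame 177.0 -227.0
top tin 0.64 console frame -77.0 165.0
top tin 0.52 console frame -11.0 -547.0
top mug 0.69 console frame 7.0 254.0
top bar_key_top 0.46 console frame -38.0 -116.0
top dot_key_top 0.36 console frame -3.0 -259.0
scene spool 0.75 console frame 227.0 -247.0
scene spool 0.65 console frame 87.0 -85.0
scene mug 0.81 console frame 11.0 246.0
scene mug 0.26 console frame -85.0 174.0
scene bar_key_top 0.69 console frame -31.0 -120.0
scene dot_key_top 0.44 console frame 0.0 3.0
scene dot_key_top 0.41 console frame 33.0 -127.0
```

View pics/z_top.png

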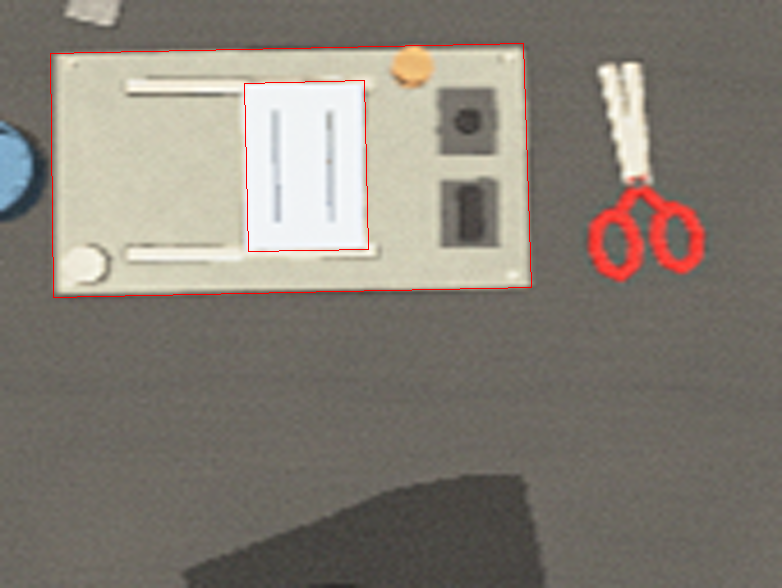

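View pics/z_scene.png

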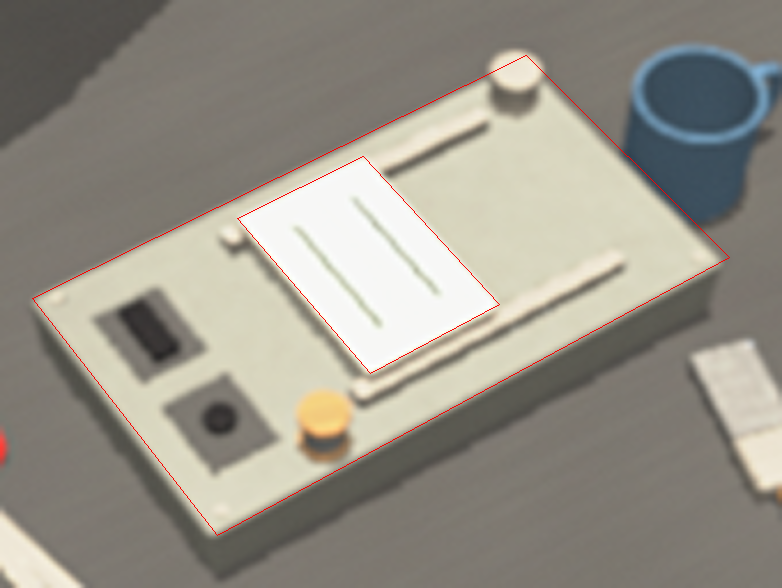

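The fit is good in both views: the console is at (553, 37) with yaw 0.05 and the cover is closed. The tin is at console (-77, 165), the spool at (87, -83) and the mug at y≈250. Now I'll shut the fingers and approach to the right of the cover.

Request:
arm_command:
  steps:
    - [0,15,-10,0,0]
    - [0,45,-31,0,1]
    - [0,85,-58,0,2]
    - [0,130,-89,0,3]
    - [0,175,-120,0,4]
    - [0,220,-151,0,5.5]
    - [0,265,-181,0,7]
    - [0,310,-212,0,8.5]
    - [0,355,-243,0,10]
    - [0,400,-274,0,11]
    - [0,440,-301,0,12]
    - [0,475,-325,0,13]
    - [0,503,-344,0,13.6]
    - [0,518,-355,0,13.6]
    - [0,524,-359,10,13.6]
    - [0,524,-359,25,13.6]
    - [0,524,-359,38,13.6]
    - [0,524,-359,48,13.6]
    - [0,524,-359,48,13.6]
    - [0,524,-359,48,13.6]

```text
clock: 4.2
eef_pos: [556.8, -35.1, 141.0]
eef_rot: [3.141, -0.001, 0.049]
wrist_force: [-0.9, 0.1, -0.4]
finger_gap: 0.2
finger_force: 0.0
```

Request:
arm_command:
  steps:
    - [0,0,0,12,0]
    - [0,0,0,28,0]
    - [0,0,0,40,0]
    - [0,0,0,43,0]
    - [0,0,-5,43,0]
    - [0,0,-10,43,0]
    - [0,0,-14,43,0]
    - [0,0,-20,43,0]
    - [0,0,-27,43,0]
    - [0,0,-35,43,0]
    - [0,0,-43,43,0]
    - [0,0,-51,43,0]
    - [0,0,-59,43,0]
    - [0,0,-67,43,0]
    - [0,0,-75,43,0]
    - [0,0,-82,43,0]
    - [0,0,-88,43,0]
    - [0,0,-92,43,0]
    - [0,0,-95,43,0]
    - [0,0,-95,43,0]

```text
clock: 6.7
eef_pos: [551.9, 60.0, 97.6]
eef_rot: [-3.142, -0.0, 0.049]
wrist_force: [-0.3, 0.2, 0.1]
finger_gap: 0.7
finger_force: 0.0
```

Request:
arm_command:
  steps:
    - [0,0,-2,0,0]
    - [0,0,-4,0,0]
    - [0,0,-5,0,0]
    - [0,0,-6,0,0]
    - [0,0,-7,0,0]
    - [0,0,-7,0,0]

```text
clock: 7.45
eef_pos: [551.6, 67.0, 97.5]
eef_rot: [3.142, 0.0, 0.05]
wrist_force: [-0.5, -0.8, -1.2]
finger_gap: 0.3
finger_force: 0.0
```

```bash
python3 - <<'E'
from h import *
p=snap('scene')
cv2.imwrite('pics/s3.png',cv2.resize(p['img'][120:280,190:380][:,:,::-1],None,fx=4,fy=3.7,interpolation=cv2.INTER_CUBIC))
for k in('cover_top','round_key_top','square_key_top'):
    for r in find_in(p,k)[:2]: print(k,r)
E
```

```text
cover_top {'rect': [281.5, 206.2, 52.6, 54.3], 'p': 0.97}
```

View pics/s3.png

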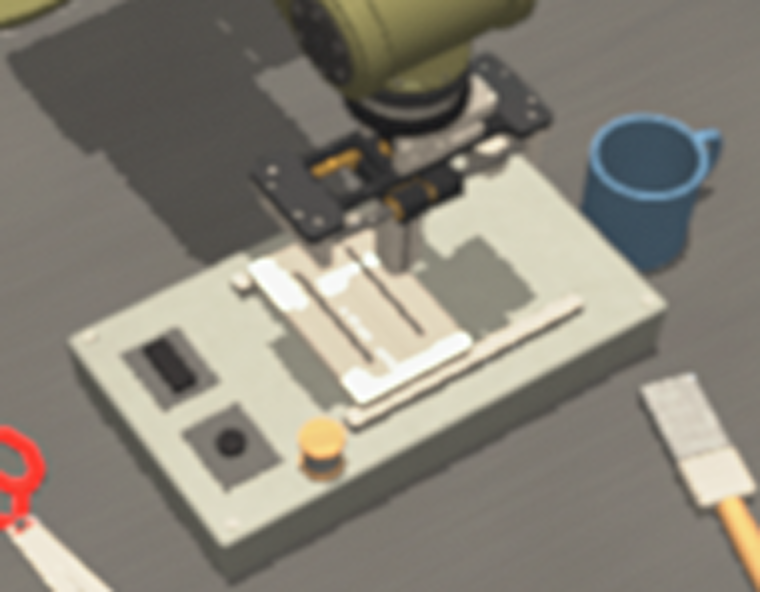

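```bash
python3 - <<'E'
from h import *
s=monitor.read_state();print(s['eef_pos'],s['finger_gap'],s['joints'],s['wrist_force'])
e=s['eef_pos']
out=[]
for n,(c0,r0) in(('scene',(230,130)),('top',(220,175))):
    p=snap(n);im=cv2.resize(p['img'][r0:r0+100,c0:c0+100][:,:,::-1],None,fx=4,fy=5.8,interpolation=cv2.INTER_CUBIC)
    for dz,col in((-19,(0,0,255)),(0,(0,255,0)),(78,(255,0,0))):
        q=((w2px(p,e+[0,0,dz])+.5-[c0,r0])*[4,5.8]).astype(int);cv2.circle(im,tuple(map(int,q)),5,col,2);print(n,dz,q)
    out.append(im)
cv2.imwrite('pics/p4.png',np.hstack(out))
E
```

```text
[551.59323194  66.9112184   97.56118969] 0.4944945984188834 [5.47936956e-02 4.02679437e-01 1.60492366e+00 8.01421795e-06
 1.13394770e+00 1.57617043e+00] [0.74830328 0.44557165 0.87075867]
scene -19 [235 401]
scene 0 [236 378]
scene 78 [239 275]
top -19 [171 261]
top 0 [170 258]
top 78 [168 244]
```

View pics/p4.png

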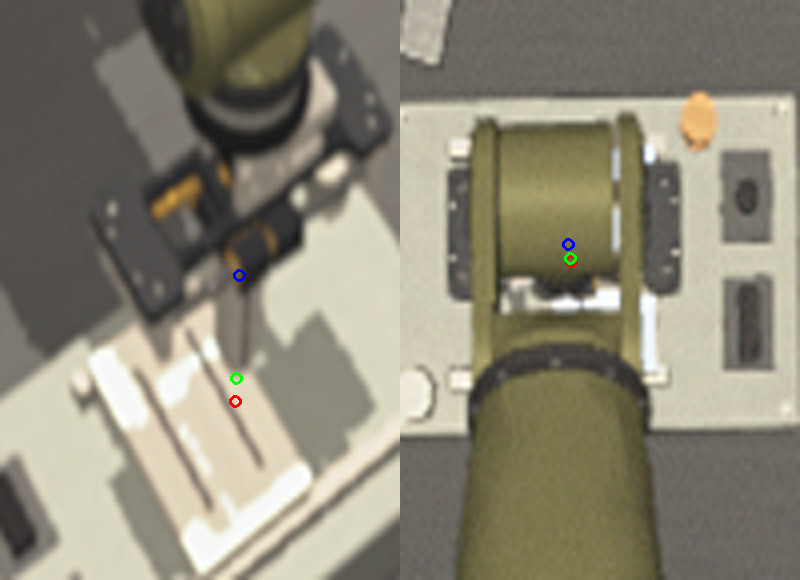

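The cover has not moved. In the scene view the real fingertip shows at about (238, 362), some 39 px above where the state says it should be. It seems to be about 30 mm higher than nominal, so it passed over the cover. I'll go back right of the cover and lower there.

Request:
arm_command:
  steps:
    - [0,0,0,-10,0]
    - [0,0,10,-15,0]
    - [0,0,25,-15,0]
    - [0,0,45,-15,0]
    - [0,0,65,-15,0]
    - [0,0,85,-15,0]
    - [0,0,97,-15,0]
    - [0,0,102,-10,0]
    - [0,0,102,0,0]
    - [0,0,102,0,0]

```text
clock: 9.0
eef_pos: [556.0, -34.4, 96.3]
eef_rot: [-3.141, 0.002, 0.05]
wrist_force: [0.0, -0.5, 0.2]
finger_gap: 0.3
finger_force: 0.0
```

```bash
python3 - <<'E'
from h import *
s=monitor.read_state();e=s['eef_pos'];print(e,s['wrist_force'])
p=snap('scene');c0,r0=215,130
im=cv2.resize(p['img'][r0:r0+120,c0:c0+120][:,:,::-1],None,fx=5,fy=5,interpolation=cv2.INTER_CUBIC)
for dz in(-19,0,20,40,60,78):
    q=((w2px(p,e+[0,0,dz])+.5-[c0,r0])*5).astype(int);cv2.circle(im,tuple(map(int,q)),2,(0,0,255),-1);print(dz,q)
for r in find_in(p,'cover_top')[:1]: print(r)
cv2.imwrite('pics/p5.png',im)
E
```

```text
[556.03543965 -34.42778892  96.34353092] [ 0.02144594 -0.47321673  0.17888188]
-19 [208 436]
0 [207 417]
20 [206 396]
40 [205 374]
60 [204 352]
78 [203 331]
{'rect': [284.4, 205.7, 44.8, 54.8], 'p': 0.82}
```

View pics/p5.png

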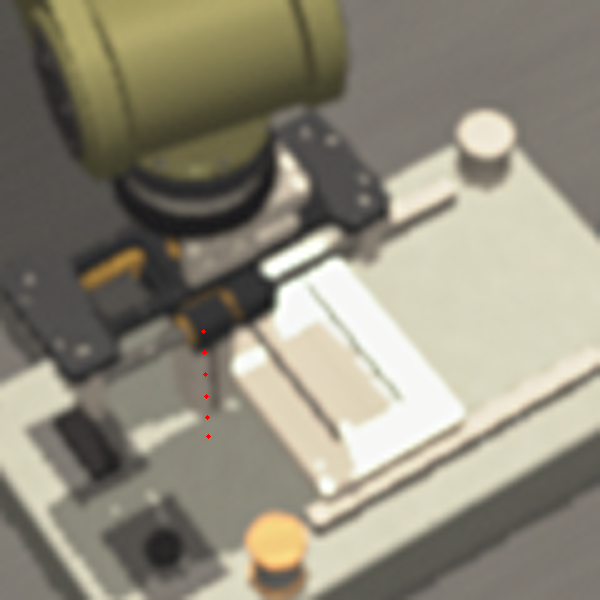

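The fingertips end at (212, 408), about 27 px (about 27 mm) above the nominal tip point at (208, 436). So the tips sit near TCP z + 8. I'll feel for the console top slowly here, on the bare area.

Request:
arm_command:
  steps:
    - [0,0,0,6,0]
    - [0,0,0,12,0]
    - [0,0,0,16,0]
    - [0,0,0,18,0]
    - [0,0,0,20,0]
    - [0,0,0,20,0]

```text
clock: 9.85
eef_pos: [556.6, -35.0, 77.5]
eef_rot: [-3.142, 0.0, 0.049]
wrist_force: [-0.8, 0.2, -1.0]
finger_gap: 0.0
finger_force: 0.0
```

Request:
arm_command:
  steps:
    - [0,0,0,4,0]
    - [0,0,0,8,0]
    - [0,0,0,12,0]
    - [0,0,0,14,0]
    - [0,0,0,16,0]
    - [0,0,0,16,0]

```text
clock: 10.6
eef_pos: [556.6, -35.0, 61.4]
eef_rot: [-3.142, 0.0, 0.049]
wrist_force: [-0.6, -0.9, -0.5]
finger_gap: 0.4
finger_force: 0.0
```

Request:
arm_command:
  steps:
    - [0,0,0,1,0]
    - [0,0,0,2,0]
    - [0,0,0,3,0]
    - [0,0,0,3,0]

```text
clock: 11.1
eef_pos: [556.6, -35.0, 58.5]
eef_rot: [-3.142, 0.0, 0.049]
wrist_force: [0.1, 0.0, -0.4]
finger_gap: 0.3
finger_force: 0.0
```

Request:
arm_command:
  steps:
    - [0,0,0,1,0]
    - [0,0,0,2,0]
    - [0,0,0,3,0]
    - [0,0,0,3,0]

```text
clock: 11.6
eef_pos: [556.6, -35.0, 55.4]
eef_rot: [-3.142, 0.0, 0.049]
wrist_force: [0.5, -0.2, -0.1]
finger_gap: 0.2
finger_force: 0.0
```

Request:
arm_command:
  steps:
    - [0,0,0,1,0]
    - [0,0,0,2,0]
    - [0,0,0,2,0]

```text
clock: 11.98
eef_pos: [556.6, -35.0, 53.4]
eef_rot: [-3.142, 0.0, 0.049]
wrist_force: [0.1, -0.9, 0.9]
finger_gap: 0.2
finger_force: 0.0
```

Request:
arm_command:
  steps:
    - [0,0,0,1,0]
    - [0,0,0,2,0]
    - [0,0,0,2,0]

```text
clock: 12.35
eef_pos: [556.6, -35.0, 51.5]
eef_rot: [-3.142, 0.0, 0.049]
wrist_force: [0.3, 0.6, -0.1]
finger_gap: 0.7
finger_force: 0.0
```

Request:
arm_command:
  steps:
    - [0,0,0,1,0]
    - [0,0,0,2,0]
    - [0,0,0,2,0]

```text
clock: 12.72
eef_pos: [556.6, -35.0, 49.5]
eef_rot: [-3.142, 0.0, 0.049]
wrist_force: [-0.2, 0.4, -0.7]
finger_gap: 0.5
finger_force: 0.0
```

Still no contact, so I'll look again before going lower.

```bash
python3 - <<'E'
from h import *
s=monitor.read_state();e=s['eef_pos'];print(e,s['wrist_force'])
p=snap('scene');c0,r0=215,150
im=cv2.resize(p['img'][r0:r0+100,c0:c0+120][:,:,::-1],None,fx=6,fy=6,interpolation=cv2.INTER_CUBIC)
for dz in(-19,0,20,40,60,78):
    q=((w2px(p,e+[0,0,dz])+.5-[c0,r0])*6).astype(int);cv2.circle(im,tuple(map(int,q)),2,(0,0,255),-1);print(dz,q)
q=((w2px(p,[e[0],e[1],60])+.5-[c0,r0])*6).astype(int);cv2.circle(im,tuple(map(int,q)),3,(255,0,0),-1)
cv2.imwrite('pics/p6.png',im)
E
```

```text
[556.57895185 -34.95281832  49.46741428] [-0.19392228  0.36092849 -0.66956105]
-19 [252 460]
0 [251 438]
20 [250 415]
40 [248 390]
60 [247 365]
78 [246 342]
```

View pics/p6.png

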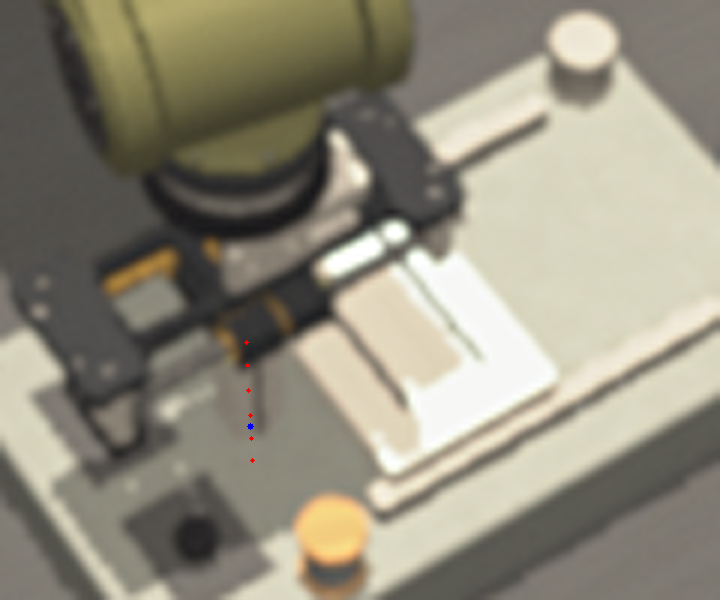

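The finger ends are at about (258, 428), almost on the console top. The gripper's outer end at (125, 450) also hangs low over the key area. I'll raise the arm and work out its height.

Request:
arm_command:
  steps:
    - [0,0,0,-6,0]
    - [0,0,0,-14,0]
    - [0,0,0,-20,0]
    - [0,0,0,-20,0]

```text
clock: 13.28
eef_pos: [556.9, -35.0, 70.3]
eef_rot: [3.141, -0.001, 0.049]
wrist_force: [0.4, -0.3, -0.6]
finger_gap: 0.4
finger_force: 0.0
```

```bash
python3 - <<'E'
from h import *
p=snap('scene');V=np.array(p['view']);K=p['mtx'];R=V[:3,:3];c=-R.T@V[:3,3]
n=np.array([np.cos(.0496),np.sin(.0496),0]);o=np.array([553.2,37.1,0])
for nm,q in(('tip',(258,428)),('outL',(125,450)),('outR',(440,250)),('bodymid',(245,365))):
    d=R.T@np.linalg.solve(K,[q[0]/6+215-.5,q[1]/6+150-.5,1])
    for x in(-30,-8,0,8,37):
        X=c+d*((x-n@(c-o))/(n@d)); print(nm,x,X.round(), 'yc',round(float(np.array([-n[1],n[0],0])@(X-o))))
E
```

```text
tip -30 [526. -15.  -1.] yc -51
tip -8 [548. -27.  40.] yc -64
tip 0 [557. -31.  56.] yc -69
tip 8 [565. -36.  71.] yc -73
tip 37 [595. -51. 126.] yc -90
outL -30 [529. -84.  43.] yc -120
outL -8 [552. -93.  83.] yc -130
outL 0 [560. -97.  98.] yc -134
outL 8 [ 568. -100.  112.] yc -138
outL 37 [ 598. -113.  165.] yc -152
outR -30 [521.  85.  62.] yc 50
outR -8 [544.  70. 102.] yc 33
outR 0 [552.  64. 116.] yc 27
outR 8 [560.  58. 131.] yc 21
outR 37 [590.  38. 183.] yc -1
bodymid -30 [526. -20.  57.] yc -56
bodymid -8 [549. -32.  97.] yc -69
bodymid 0 [557. -36. 111.] yc -73
bodymid 8 [565. -41. 126.] yc -78
bodymid 37 [595. -56. 178.] yc -95
```

The whole gripper seems to ride about 35–40 mm higher than the state says, so the tips are at TCP z + 12 to + 21. TCP z ≈ 54 therefore puts them level with the cover's edge. I'll push there.

Request:
arm_command:
  steps:
    - [0,0,0,8,0]
    - [0,0,0,15,0]
    - [0,0,-6,15,0]
    - [0,0,-12,15,0]
    - [0,0,-16,15,0]
    - [0,0,-20,15,0]
    - [0,0,-25,15,0]
    - [0,0,-30,15,0]
    - [0,0,-35,15,0]
    - [0,0,-40,15,0]

```text
clock: 14.58
eef_pos: [554.9, 5.3, 54.7]
eef_rot: [3.142, -0.001, 0.049]
wrist_force: [2.4, -2.2, 1.4]
finger_gap: 0.7
finger_force: 1.4
```

```bash
python3 - <<'E'
from h import *
s=monitor.read_state();print(s['eef_pos'],s['wrist_force'],s['moment'])
for n in('scene','top'):
    p=snap(n);r=find_in(p,'cover_top');print(n,r[:1])
E
```

```text
[554.85692131   5.30718254  54.71597909] [ 2.36400656 -2.16251231  1.36240997] [-0.43748615 -0.38839711 -0.04769132]
scene [{'rect': [296.8, 206.0, 38.0, 45.8], 'p': 0.64}]
top [{'rect': [254.6, 219.4, 9.5, 39.5], 'p': 0.76}]
```

Request:
arm_command:
  steps:
    - [0,0,-6,0,0]
    - [0,0,-13,0,0]
    - [0,0,-20,0,0]
    - [0,0,-27,0,0]
    - [0,0,-34,0,0]
    - [0,0,-41,0,0]
    - [0,0,-47,0,0]
    - [0,0,-52,0,0]
    - [0,0,-55,0,0]
    - [0,0,-57,0,0]
    - [0,0,-57,0,0]

```text
clock: 16.15
eef_pos: [551.9, 62.2, 54.7]
eef_rot: [-3.141, -0.0, 0.049]
wrist_force: [0.4, 0.7, -0.4]
finger_gap: 0.2
finger_force: 0.0
```

Request:
arm_command:
  steps:
    - [0,0,-1,0,0]
    - [0,0,-2,0,0]
    - [0,0,-3,0,0]
    - [0,0,-3,0,0]

```text
clock: 16.65
eef_pos: [551.8, 63.8, 54.7]
eef_rot: [3.14, -0.0, 0.049]
wrist_force: [-0.5, -10.9, 0.5]
finger_gap: 0.5
finger_force: 5.3
```

The cover is at its stop: side force 11 N at the expected place. I'll back off, lift and look for the round key.

Request:
arm_command:
  steps:
    - [0,0,2,0,0]
    - [0,0,5,0,0]
    - [0,0,8,0,0]
    - [0,0,8,-12,0]
    - [0,0,4,-30,0]
    - [0,0,-10,-55,0]
    - [0,0,-35,-80,0]
    - [0,0,-60,-90,0]
    - [0,0,-60,-90,0]

```text
clock: 17.77
eef_pos: [549.0, 126.3, 146.5]
eef_rot: [-3.141, -0.003, 0.052]
wrist_force: [-0.1, -1.2, 0.7]
finger_gap: 0.7
finger_force: 0.0
```

```bash
python3 - <<'E'
from h import *
v=(553.2,37.1,.0496)
p=snap('scene');P=[p,snap('top')]
for q in P:
  for k in('round_key_top','square_key_top','cover_top'):
    for r in find_in(q,k)[:2]:
        w=px2w(q,r['rect'][:2],89.5 if k[0]=='c' else 71)-[v[0],v[1],0];c,s=np.cos(v[2]),np.sin(v[2])
        print(k,round(r['p'],2),np.round(r['rect']),'cons',(c*w[0]+s*w[1]).round(1),(-s*w[0]+c*w[1]).round(1))
c0,r0=215,150
im=cv2.resize(p['img'][r0:r0+100,c0:c0+120][:,:,::-1],None,fx=6,fy=6,interpolation=cv2.INTER_CUBIC)
for X in(box(-68,68,41,129,89.5),box(-47,-15,-16,16,71),box(15,47,-16,16,71)):
    g=np.array([w2px(p,x) for x in T(v,X)]);cv2.polylines(im,[((g+.5-[c0,r0])*6).astype(int)],True,(0,0,255),1)
cv2.imwrite('pics/p7.png',im)
E
```

```text
round_key_top 0.42 [285. 218.  14.   9.] cons 41.8 -8.5
square_key_top 0.5 [272. 200.  11.  11.] cons -25.3 -4.3
square_key_top 0.4 [233. 220.  11.  15.] cons -29.1 -124.8
cover_top 0.87 [306. 192.  53.  53.] cons 13.8 77.3
cover_top 0.44 [285. 217.  14.   6.] cons 46.8 -14.0
round_key_top 0.46 [272. 212.   4.   6.] cons 23.9 -5.1
cover_top 0.44 [244. 226.  20.   8.] cons -21.3 92.1
```

View pics/p7.png

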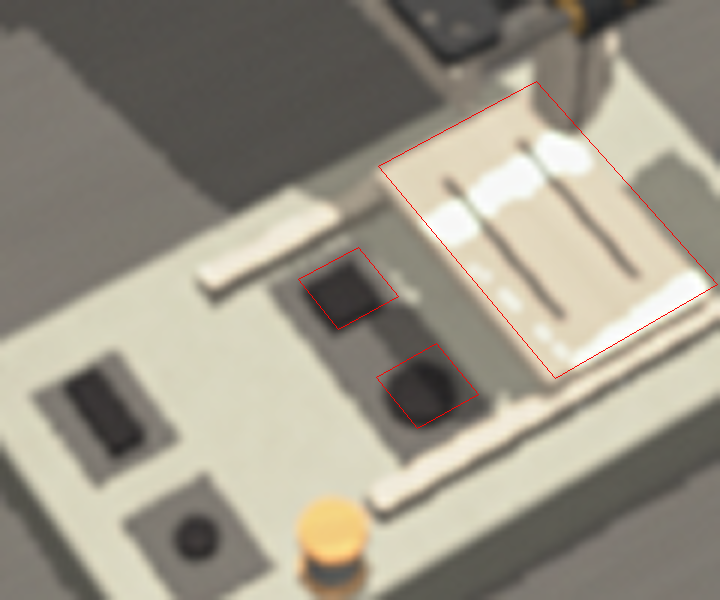

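The picture shows the cover fully open (it matches the red outline). The round key is the far one at (422, 390) and the square key is at (343, 292). I'll go over the round key.

Request:
arm_command:
  steps:
    - [0,4,10,0,0]
    - [0,10,30,0,0]
    - [0,18,55,0,0]
    - [0,26,77,0,0]
    - [0,31,87,0,0]
    - [0,31,89,10,0]
    - [0,31,89,30,0]
    - [0,31,89,52,0]
    - [0,31,89,70,0]
    - [0,31,89,80,0]
    - [0,31,89,84,0]
    - [0,31,89,84,0]

```text
clock: 19.68
eef_pos: [584.2, 37.5, 60.8]
eef_rot: [3.142, -0.0, 0.05]
wrist_force: [0.5, 0.6, -0.0]
finger_gap: 0.5
finger_force: 0.0
```

```bash
python3 - <<'E'
from h import *
s=monitor.read_state();print(s['eef_pos'],s['wrist_force'])
p=snap('scene');c0,r0=235,150
im=cv2.resize(p['img'][r0:r0+80,c0:c0+100][:,:,::-1],None,fx=7,fy=7,interpolation=cv2.INTER_CUBIC)
cv2.imwrite('pics/p8.png',im)
E
```

```text
[584.23519165  37.53623509  60.78512758] [ 0.47084221  0.61850014 -0.02977156]
```

View pics/p8.png

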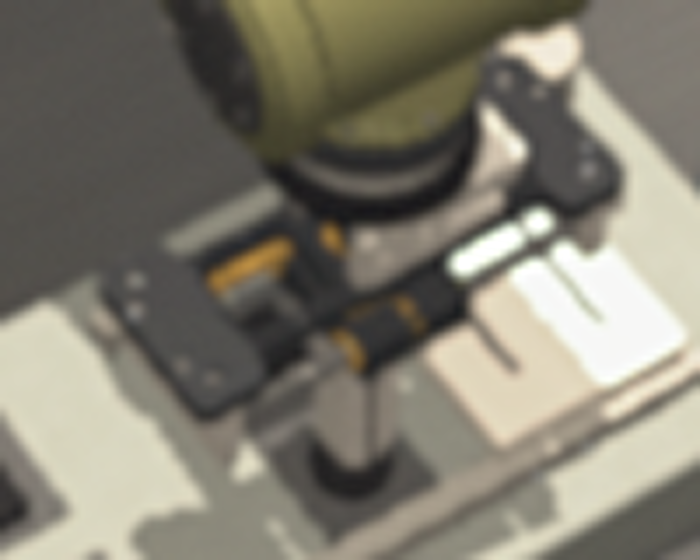

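The fingers stand right over the round key, at (350, 470), almost touching it. Pressing in small steps.

Request:
arm_command:
  steps:
    - [0,0,0,1.5,0]
    - [0,0,0,3,0]
    - [0,0,0,4.5,0]
    - [0,0,0,6,0]
    - [0,0,0,6,0]
    - [0,0,0,6,0]

```text
clock: 20.48
eef_pos: [584.1, 37.5, 54.6]
eef_rot: [-3.142, 0.0, 0.049]
wrist_force: [0.2, 0.0, -0.4]
finger_gap: 0.5
finger_force: 0.0
```

Request:
arm_command:
  steps:
    - [0,0,0,1,0]
    - [0,0,0,2,0]
    - [0,0,0,3,0]
    - [0,0,0,3,0]

```text
clock: 20.98
eef_pos: [584.1, 37.5, 51.6]
eef_rot: [-3.142, -0.0, 0.049]
wrist_force: [-1.6, 0.0, 3.1]
finger_gap: 0.4
finger_force: 1.4
```

Request:
arm_command:
  steps:
    - [0,0,0,1,0]
    - [0,0,0,2,0]
    - [0,0,0,3,0]
    - [0,0,0,3,0]

```text
clock: 21.48
eef_pos: [584.1, 37.5, 48.6]
eef_rot: [-3.142, -0.0, 0.049]
wrist_force: [-0.3, 0.6, 4.0]
finger_gap: 0.2
finger_force: 2.0
```

Request:
arm_command:
  steps:
    - [0,0,0,0.7,0]
    - [0,0,0,1.5,0]
    - [0,0,0,1.5,0]

```text
clock: 21.85
eef_pos: [584.2, 37.5, 47.3]
eef_rot: [-3.142, -0.0, 0.049]
wrist_force: [-1.6, 0.6, 7.7]
finger_gap: 0.3
finger_force: 3.6
```

Request:
arm_command:
  steps:
    - [0,0,0,0.5,0]
    - [0,0,0,0.8,0]
    - [0,0,0,0.8,0]

```text
clock: 22.22
eef_pos: [584.3, 37.5, 47.2]
eef_rot: [3.142, -0.001, 0.049]
wrist_force: [-4.8, -0.3, 14.4]
finger_gap: 0.6
finger_force: 7.1
```

The key is bottomed: 14 N with no further travel. Next I'll lift straight up, cross over to the left side of the cover and lower there.

Request:
arm_command:
  steps:
    - [0,0,0,-3,0]
    - [0,0,0,-8,0]
    - [0,0,0,-18,0]
    - [0,0,0,-36,0]
    - [0,0,0,-55,0]
    - [0,-2,-10,-65,0]
    - [0,-7,-35,-65,0]
    - [0,-14,-70,-65,0]
    - [0,-21,-105,-65,0]
    - [0,-27,-135,-65,0]
    - [0,-31,-150,-65,0]
    - [0,-31,-154,-65,0]
    - [0,-31,-154,-60,0]
    - [0,-31,-154,-45,0]
    - [0,-31,-154,-28,0]
    - [0,-31,-154,-16,0]
    - [0,-31,-154,-10,0]
    - [0,-31,-154,-10,0]

```text
clock: 24.48
eef_pos: [545.4, 189.7, 55.9]
eef_rot: [3.141, 0.001, 0.049]
wrist_force: [-0.5, 0.1, 0.6]
finger_gap: 0.5
finger_force: 0.0
```

Request:
arm_command:
  steps:
    - [0,0,4,0,0]
    - [0,0,8,0,0]
    - [0,0,12,0,0]
    - [0,0,17,0,0]
    - [0,0,23,0,0]
    - [0,0,30,0,0]
    - [0,0,37,0,0]
    - [0,0,44,0,0]
    - [0,0,51,0,0]
    - [0,0,58,0,0]
    - [0,0,65,0,0]
    - [0,0,72,0,0]
    - [0,0,79,0,0]
    - [0,0,84,0,0]
    - [0,0,88,0,0]
    - [0,0,90,0,0]
    - [0,0,90,0,0]

```text
clock: 26.6
eef_pos: [550.1, 99.6, 56.2]
eef_rot: [3.141, -0.0, 0.049]
wrist_force: [-0.2, -0.2, 0.6]
finger_gap: 0.9
finger_force: 0.0
```

Request:
arm_command:
  steps:
    - [0,0,1.5,0,0]
    - [0,0,3,0,0]
    - [0,0,4.5,0,0]
    - [0,0,5.5,0,0]
    - [0,0,5.5,0,0]

```text
clock: 27.22
eef_pos: [550.3, 94.2, 56.3]
eef_rot: [3.141, -0.0, 0.049]
wrist_force: [1.3, 1.3, -0.5]
finger_gap: 0.6
finger_force: 0.6
```

Request:
arm_command:
  steps:
    - [0,0,1,0,0]
    - [0,0,2,0,0]
    - [0,0,2,0,0]

```text
clock: 27.6
eef_pos: [550.3, 92.3, 56.2]
eef_rot: [3.142, -0.0, 0.049]
wrist_force: [1.0, 1.5, -1.0]
finger_gap: 0.5
finger_force: 0.8
```

Request:
arm_command:
  steps:
    - [0,0,1,0,0]
    - [0,0,2,0,0]
    - [0,0,2,0,0]

```text
clock: 27.98
eef_pos: [550.4, 91.3, 56.3]
eef_rot: [-3.14, -0.0, 0.049]
wrist_force: [0.2, 8.8, -1.0]
finger_gap: 0.6
finger_force: 4.7
```

Request:
arm_command:
  steps:
    - [0,0,0.7,0,0]
    - [0,0,1.2,0,0]
    - [0,0,1.2,0,0]

```text
clock: 28.35
eef_pos: [550.4, 91.3, 56.3]
eef_rot: [-3.138, -0.0, 0.05]
wrist_force: [0.9, 18.1, -2.0]
finger_gap: -0.1
finger_force: 8.9
```

The cover is closed against its stop: 18 N with no further movement. I'll back off slowly, then lift and clear to the near side.

Request:
arm_command:
  steps:
    - [0,0,-2,0,0]
    - [0,0,-6,0,0]
    - [0,0,-12,0,0]
    - [0,0,-14,-8,0]
    - [0,0,-14,-30,0]
    - [0,0,-14,-60,0]
    - [0,0,-14,-95,0]
    - [0,-20,-14,-125,0]
    - [0,-50,-14,-140,0]
    - [0,-90,-14,-140,0]
    - [0,-130,-14,-140,0]
    - [0,-165,-14,-140,0]
    - [0,-185,-14,-140,0]
    - [0,-190,-14,-140,0]
    - [0,-190,-14,-140,0]

```text
clock: 30.22
eef_pos: [360.5, 93.8, 196.7]
eef_rot: [-3.142, -0.001, 0.049]
wrist_force: [0.6, 0.0, 0.0]
finger_gap: 0.5
finger_force: 0.0
```

```bash
python3 - <<'E'
from h import *
s=monitor.read_state();print(s['eef_pos'],s['wrist_force'],s['clock'])
v=(553.2,37.1,.0496)
p=snap('scene');c0,r0=190,130
print([ (r['p'],r['rect']) for r in find_in(p,'cover_top')[:1]])
im=cv2.resize(p['img'][r0:r0+140,c0:c0+180][:,:,::-1],None,fx=4.2,fy=4.2,interpolation=cv2.INTER_CUBIC)
g=np.array([w2px(p,x) for x in T(v,box(-68,68,-44,44,89.5))]);cv2.polylines(im,[((g+.5-[c0,r0])*4.2).astype(int)],True,(0,0,255),1)
cv2.imwrite('pics/p9.png',im)
E
```

```text
[360.46121507  93.80589554 196.65775741] [0.58962229 0.03789984 0.02622284] 30.225
[(0.85, [278.8, 204.9, 54.4, 54.9])]
```

View pics/p9.png

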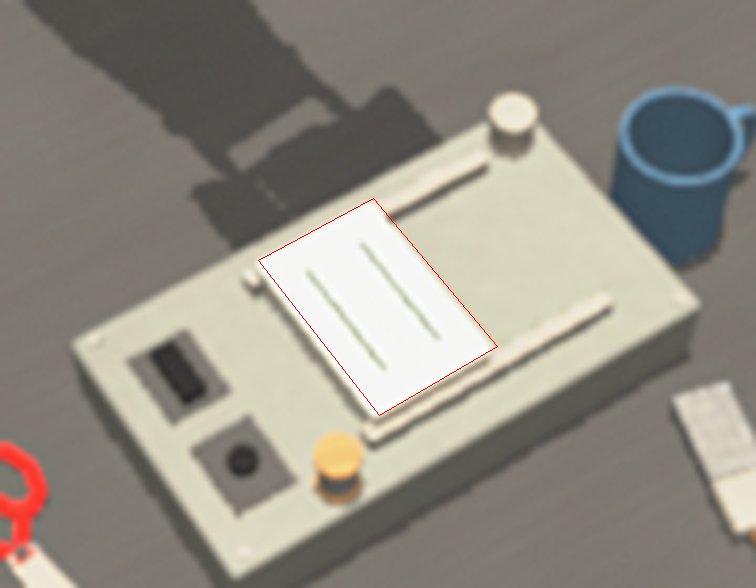

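The cover sits back in its closed outline, the spool (338, 460), tin (513, 120) and mug are where they were, and the arm is clear. Handing in.

```bash
python3 -c "
from cell import job
print(job.sign_off())"
```

```text
the job is handed in; nothing more can be done
None
```

The hat press start sequence is done and handed in at about 30 s: cover pushed fully open, round key pressed to the bottom and released, cover closed again, no other key pressed or object moved as far as the last picture shows, and the arm clear; sign-off returned no verdict.

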